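# Line up the diffuser caps by size on the inspection rail

## Robot

A 6-joint arm with a two-finger parallel gripper is mounted at the origin on the work surface. World frame = base frame: x ahead of the robot, y to its left, z up, the work surface at z = 0. Lengths are in m, angles in rad, forces in N, time in s.
With the tool pointing down it reaches from about 0.35 to 0.875 m from the base axis. Payload 4.2 kg.
Tool frame: the origin (TCP) lies midway between the tips of the shut fingers; the grasp point (between the pads) lies behind it (robot.grip_depth is the z of the grasp point in the tool frame, in m); z points along the fingers, y is the direction in which the jaws open and shut (so a half turn about z gives the same grasp; the last joint's range is limited). The gripper opens to 87 mm and grips with 3 to 60 N. Pads are 19 mm wide; open, the fingers measure 117 mm over their backs; the gripper's body (75 mm by 190 mm) begins 51 mm behind the grasp point.
Start: joints at [1.456, 0.385, 0.008, 0, -1.194, -0.259], TCP at [0.228, 0.582, 0.184] pointing down, gripper open.
Joint ranges: [-3.14, 3.14], [-1.21, 2.06], [-1.07, 1.41], [-3.16, 2.05], [-2.99, -0.16], [-3.1, 3.1]. Speed limits (rad/s): [2.79, 2.79, 3.14, 3.14, 3.14, 3.14].

## Interface

Orientations are given as a unit quaternion [w, x, y, z].
In Python, from workcell import robot gives the robot as it stands. The module is installed in compiled form; this text tells all that it offers. Calls block until the motion is done:
- robot.movep(position, orientation): joint-space move of the TCP to a pose.
- robot.move_l(position, velocity=0.15, attitude=None, f_stop=None): straight line of the TCP; attitude=None keeps the orientation; velocity is the mean speed in m/s. With f_stop (N) it stops when the force on the tool has changed by that much, and returns True; else False.
- robot.goto_joints(angles): joint-space move.
- robot.command_gripper(opening, squeeze=None): finger opening in m; squeeze is the grip in N (None keeps the last); returns when the fingers have stopped.
- robot.pause(seconds).
- robot.inverse_kinematics(position, orientation): joint angles nearest the present ones, or None.
- robot.read_state(): the state.
- robot.read_camera(name): name is "scene" or "top" or "wrist"; returns the picture (384x512x3 uint8, blue, green, red); there is no depth.
- robot.get_calibration(name): a dict with "fx", "fy", "cx", "cy" (pixels), "eye" and "rotation" of the camera in the world. Camera axes: x right, y up, looking along -z (the intrinsics and any distortion apply to the point x, -y, -z); pixel columns grow to the right and rows downward; lengths in m; the calibration is good to about 2 mm. A picture is of the moment at which its call begins: read the wrist's pose just before it. get_calibration takes no time and is no camera call; for the wrist camera it gives the pose at the moment of the call.
A pose or a line that the arm cannot do raises robot.IKError and nothing moves.
- robot.close_job(): hands the job in, once; it reports no verdict.
The state is a dict: "time": time; "q": joint angles; "joint_velocities": joint speeds; "tau": joint torques, N m; "position": TCP position; "tool_rot": TCP orientation; "force": force on the tool from outside, world axes, zero at the start; "ft_torque": the same for the moment, N m; "width": finger opening in m.
Only numpy, scipy, OpenCV 4.12 (cv2) and the standard library are available. Lean on these libraries where they do the work, as an engineer would, in place of code of your own. Each camera call takes 0.05 s, during which the arm holds its last target.

## Task

Stand the four cream perforated caps upright on the blue inspection rail, one centred on each white mark, in order of size: the smallest on the mark next to the yellow end block, the largest on the mark next to the grey one. Leave the yellow cup standing where it is.

Things in the scene. Friction and masses are not known exactly. Their poses are not given: they have to be found in the camera images.
- cap_30: The smallest of four cream ceramic diffuser caps: an upright round thimble with small dark holes, straight-sided, 30 mm in diameter and 44 mm tall (flat crown with a small bevel). Loose, stands on the table. Origin: centre of its underside, z up; yaw does not matter. Gripped across its diameter from above.
- cap_38: The second smallest of four cream ceramic diffuser caps: an upright round thimble with small dark holes, straight-sided, 38 mm in diameter and 56 mm tall (flat crown with a small bevel). Loose, stands on the table. Origin: centre of its underside, z up; yaw does not matter. Gripped across its diameter from above.
- cap_46: The second largest of four cream ceramic diffuser caps: an upright round thimble with small dark holes, straight-sided, 46 mm in diameter and 68 mm tall (flat crown with a small bevel). Loose, stands on the table. Origin: centre of its underside, z up; yaw does not matter. Gripped across its diameter from above.
- cap_54: The largest of four cream ceramic diffuser caps: an upright round thimble with small dark holes, straight-sided, 54 mm in diameter and 80 mm tall (flat crown with a small bevel). Loose, stands on the table. Origin: centre of its underside, z up; yaw does not matter. Gripped across its diameter from above.
- mark_a: One of four identical white round marks (66 mm diameter, 3 mm thick disc with a thin dark ring) fixed in a straight row, 85 mm from centre to centre, on the flat blue rail (450 x 85 mm, 10 mm thick, lying on the table). The letter says nothing of its place in the row. Origin: centre of its underside, 10 mm above the table; a cap stands on its top, 13 mm above the table. The row runs along its y axis.
- mark_b: One of four identical white round marks (66 mm diameter, 3 mm thick disc with a thin dark ring) fixed in a straight row, 85 mm from centre to centre, on the flat blue rail (450 x 85 mm, 10 mm thick, lying on the table). The letter says nothing of its place in the row. Origin: centre of its underside, 10 mm above the table; a cap stands on its top, 13 mm above the table. The row runs along its y axis.
- mark_c: One of four identical white round marks (66 mm diameter, 3 mm thick disc with a thin dark ring) fixed in a straight row, 85 mm from centre to centre, on the flat blue rail (450 x 85 mm, 10 mm thick, lying on the table). The letter says nothing of its place in the row. Origin: centre of its underside, 10 mm above the table; a cap stands on its top, 13 mm above the table. The row runs along its y axis.
- mark_d: One of four identical white round marks (66 mm diameter, 3 mm thick disc with a thin dark ring) fixed in a straight row, 85 mm from centre to centre, on the flat blue rail (450 x 85 mm, 10 mm thick, lying on the table). The letter says nothing of its place in the row. Origin: centre of its underside, 10 mm above the table; a cap stands on its top, 13 mm above the table. The row runs along its y axis.
- start_block: Yellow block fixed on one end of the blue rail, either end; 60 mm across the rail, 30 mm along it, 35 mm high. A like grey block is fixed on the other end. Origin: centre of its underside, 10 mm above the table, on the line of the marks; its y axis runs along the row (either way). The nearest mark centre is 72.5 mm from it, the next ones 157.5, 242.5 and 327.5 mm.
- cup: Bystander: loose open yellow plastic cup, 52 mm across the rim, 60 mm tall, standing among the caps (with a black-lidded amber jar and a blue-lidded grey jar, up to 60 mm tall, loose, not listed). Origin: centre of its underside.
Mind the look-alikes: they are no part of the job. Leave any green or turquoise look-alike of the cap_54 alone.

How it is judged:
At the end, for the whole second after the job is handed in: Every cap stands upright (within 0.1 rad), released and at rest, on its own mark, centred within 13 mm along and across the rail, sizes rising from the mark beside the yellow block; the yellow cup stands upright within 20 mm of its first place (horizontal distance between cap_30 and start_block between 0.0595 and 0.0855 m and x of cap_30 in the frame of start_block between -0.013 and 0.013 m and height (world z) of cap_30 between 0.01 and 0.016 m and angle between each of cap_30, cap_38, cap_46, cap_54's own z axis and vertical below 0.1 rad and linear speed of each of cap_30, cap_38, cap_46, cap_54 below 0.01 m/s and contact force between each of cap_30, cap_38, cap_46, cap_54 and the fingers below 0.05 N and horizontal distance between cap_38 and start_block between 0.1445 and 0.1705 m and x of cap_38 in the frame of start_block between -0.013 and 0.013 m and height (world z) of cap_38 between 0.01 and 0.016 m and horizontal distance between cap_46 and start_block between 0.2295 and 0.2555 m and x of cap_46 in the frame of start_block between -0.013 and 0.013 m and height (world z) of cap_46 between 0.01 and 0.016 m and horizontal distance between cap_54 and start_block between 0.3145 and 0.3405 m and x of cap_54 in the frame of start_block between -0.013 and 0.013 m and height (world z) of cap_54 between 0.01 and 0.016 m and distance of cup from where it was at the start of the episode below 0.02 m and angle between cup's own z axis and vertical below 0.15 rad); the robot touches nothing.
It fails at once if the yellow cup is pushed away or knocked over (distance of cup from where it was at the start of the episode above 0.03 m or angle between cup's own z axis and vertical above 0.35 rad).
It also fails if it takes over 109 s, if anything falls off the work surface, if the arm or the gripper's body presses on something with over 40 N, if the wrist force passes 120 N, or if a joint passes its speed limit or range.

## Working session

There is one attempt and no reset: what is moved stays moved. The work goes in short steps, each a Python script; the robot and the scene stay as the last script left them, time stands still between calls to the robot, and variables do not carry over. Pictures are saved under pics/ and viewed, and the job is handed in when it is done.

```bash
mkdir -p pics; python3 - <<'E'
from workcell import robot
import cv2,numpy as np
for n in ["scene","top","wrist"]:
    c=robot.get_calibration(n); print(n,{k:(np.round(v,4).tolist() if not isinstance(v,str) else v) for k,v in c.items()})
    cv2.imwrite(f"pics/{n}0.png",robot.read_camera(n))
s=robot.read_state(); print(s["time"],s["position"],s["tool_rot"],s["width"],robot.grip_depth)
E
```

```text
scene {'fx': 438.4099, 'fy': 438.4099, 'cx': 255.7132, 'cy': 193.1641, 'eye': [1.0108, 0.6432, 0.8998], 'rotation': [0.3236, 0.1252, 0.3357, 0.8757]}
top {'fx': 428.5552, 'fy': 428.5552, 'cx': 255.6115, 'cy': 189.9088, 'eye': [0.2774, 0.0589, 1.1011], 'rotation': [0.7162, 0.0741, -0.0728, -0.6902]}
wrist {'fx': 273.3084, 'fy': 273.3084, 'cx': 252.4714, 'cy': 192.3921, 'eye': [0.2889, 0.5578, 0.384], 'rotation': [-0.5589, 0.0691, -0.0995, 0.8203]}
0.15 [0.22802109 0.58136697 0.18282077] [ 8.21617873e-04  9.82577002e-01 -1.85854103e-01 -1.07498449e-04] 0.08676685917642901 -0.0187
```

View pics/scene0.png

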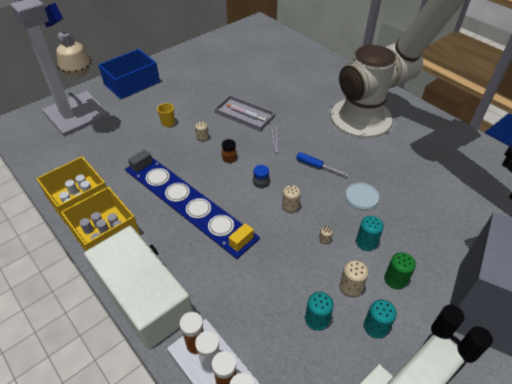

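View pics/top0.png

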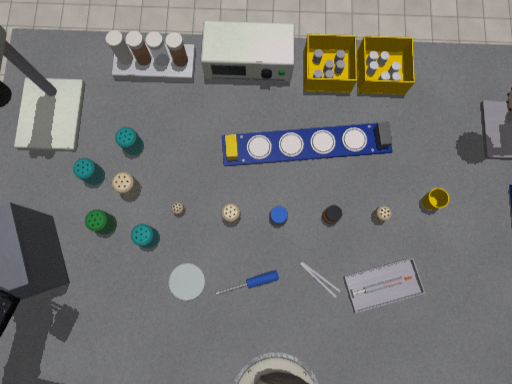

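View pics/wrist0.png

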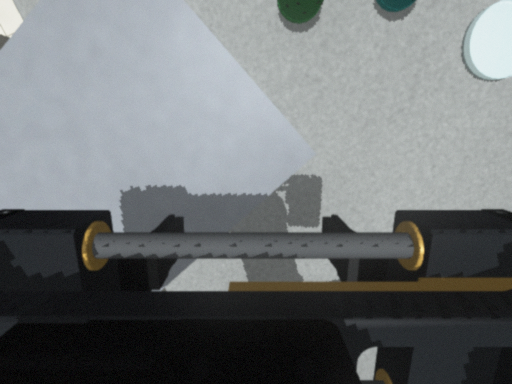

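```bash
cat > h.py <<'E'
import cv2,numpy as np
from scipy.spatial.transform import Rotation as R
def cam(c): return (c,np.array(c["eye"]),R.from_quat(c["rotation"],scalar_first=True).as_matrix() if np.size(c["rotation"])==4 else np.array(c["rotation"]))
def ray(C,uv):
    c,e,M=C; d=np.array([(uv[0]-c["cx"])/c["fx"],-(uv[1]-c["cy"])/c["fy"],-1.]); return e,M@d
def onz(C,uv,z):
    e,d=ray(C,uv); return e+d*(z-e[2])/d[2]
def proj(C,p):
    c,e,M=C; q=M.T@(np.array(p)-e); return np.array([c["cx"]+c["fx"]*q[0]/-q[2], c["cy"]+c["fy"]*q[1]/q[2]])
def blobs(m,amin=30):
    n,l,s,ce=cv2.connectedComponentsWithStats(m.astype(np.uint8)); return [(s[i],ce[i],l==i) for i in range(1,n) if s[i][4]>=amin]
E
python3 - <<'E'
from workcell import robot
from h import *
im=cv2.imread("pics/top0.png"); C=cam(robot.get_calibration("top"))
hsv=cv2.cvtColor(im,cv2.COLOR_BGR2HSV)
print("look",C[2][:,2])
for n,p in dict(c1=(123,183),c2=(178,209),c3=(231,213),c4=(384,214)).items():
    print(n,im[p[1]-6:p[1]+7:3,p[0]].tolist(),onz(C,p,.05).round(3))
# cream
b,g,r=[im[...,i].astype(int) for i in range(3)]
m=(r-b>35)&(r>120)&(r-g<45)&(abs(hsv[...,0].astype(int)-17)<8)
m[:105]=0
m=cv2.morphologyEx(m.astype(np.uint8),cv2.MORPH_CLOSE,np.ones((5,5)))
for s,ce,_ in blobs(m,25): print("cream",s,ce.round(1),onz(C,ce,.05).round(3))
# white marks
w=(b>195)&(r>195)&(abs(r-b)<40); 
roi=np.zeros(w.shape,bool); roi[115:175,215:400]=1
for s,ce,_ in blobs(w&roi,100): print("mark",s,ce.round(1),onz(C,ce,.013).round(4))
y=(hsv[...,0]>20)&(hsv[...,0]<33)&(hsv[...,1]>150)
for s,ce,_ in blobs(y,30): print("yel",s,ce.round(1),onz(C,ce,.045).round(4))
top=im[115:260,70:455]; cv2.imwrite("pics/topcrop.png",cv2.resize(top,None,fx=2,fy=2,interpolation=cv2.INTER_CUBIC))
sc=cv2.imread("pics/scene0.png")[90:345,110:430]; cv2.imwrite("pics/scenecrop.png",cv2.resize(sc,None,fx=2.3,fy=2.3,interpolation=cv2.INTER_CUBIC))
E
```

```text
look [-0.20655281 -0.00568953  0.97841891]
c1 [[141, 167, 185], [146, 176, 191], [151, 180, 196], [143, 169, 185], [141, 166, 185]] [0.505 0.399 0.05 ]
c2 [[118, 144, 158], [145, 166, 177], [130, 150, 161], [113, 136, 147], [67, 68, 69]] [0.444 0.256 0.05 ]
c3 [[116, 131, 139], [170, 195, 202], [164, 193, 199], [162, 189, 195], [120, 143, 156]] [0.439 0.124 0.05 ]
c4 [[112, 136, 150], [134, 158, 173], [161, 191, 209], [107, 127, 142], [84, 99, 110]] [ 0.45  -0.255  0.05 ]
cream [113 173  20  19 299] [122.4 181.8] [0.508 0.401 0.05 ]
cream [429 187  19  12  44] [436.2 190. ] [ 0.516 -0.388  0.05 ]
cream [173 203   9  10  62] [177.4 207.3] [0.448 0.258 0.05 ]
cream [222 204  17  16 182] [229.9 211.5] [0.442 0.127 0.05 ]
cream [377 206  14  14 139] [384.  212.6] [ 0.454 -0.255  0.05 ]
mark [345 131  19  17 263] [354.1 139. ] [ 0.6554 -0.1919  0.013 ]
mark [313 133  20  18 266] [322.5 141.4] [ 0.6455 -0.1076  0.013 ]
mark [281 136  20  17 262] [290.8 144. ] [ 0.6352 -0.0235  0.013 ]
mark [250 138  19  18 262] [259.  146.4] [0.6252 0.0606 0.013 ]
yel [ 304   34  111   61 4839] [358.8  63.8] [ 0.8567 -0.1994  0.045 ]
yel [225 134  13  26 256] [230.9 145.8] [0.614  0.1329 0.045 ]
yel [422 188  27  22 435] [435.5 198.8] [ 0.4944 -0.387   0.045 ]
```

View pics/topcrop.png

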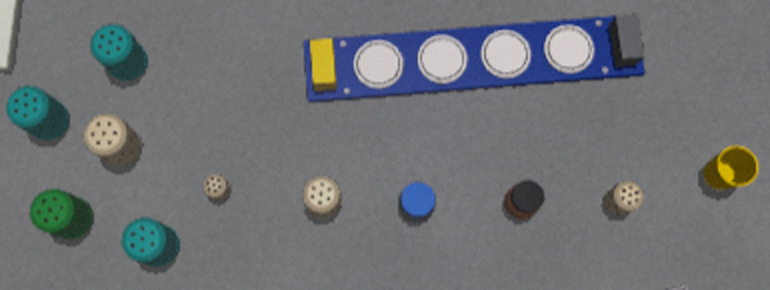

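View pics/scenecrop.png

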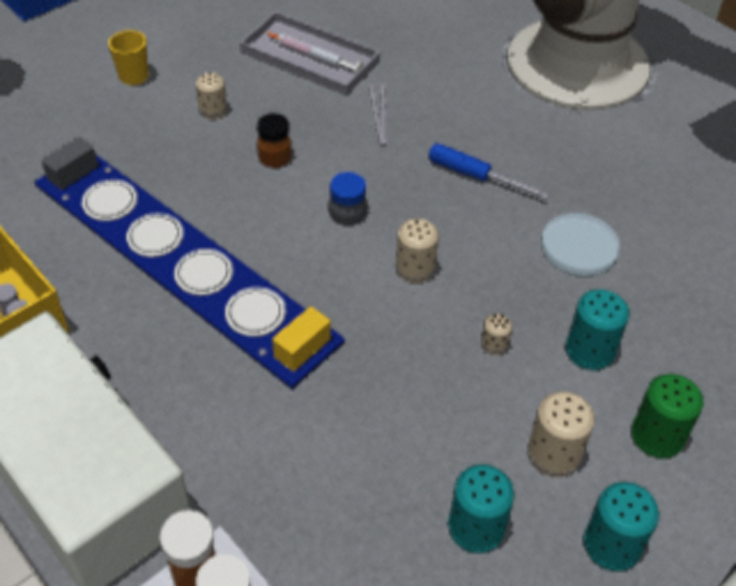

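The picture shows four cream perforated caps in the top view:
- (123,183) is the largest, so cap_54. It stands among the teal and green look-alikes.
- (231,213) is cap_46.
- (384,214) is cap_38, between the amber jar and the yellow cup.
- (178,209) is the smallest, cap_30.

The teal items at (127,138), (85,169) and (143,236) and the green one at (97,221) are the wrong colour. The blue and black lids at (279,215) and (333,214) are jars. The yellow block is at the left end of the rail, (231,146). Next I measure the caps in both views.

```bash
cat > meas.py <<'E'
from h import *
CAPS=dict(cap_54=(.054,.080),cap_46=(.046,.068),cap_38=(.038,.056),cap_30=(.030,.044))
def capmeas(im,C,approx,d,h):
    """far edge (away from camera) of the silhouette is the crown rim: centre = far edge - r"""
    b,g,r=[im[...,i].astype(int) for i in range(3)]
    m=((r-b)>16)&(r>75)&(r-g<48)&(g-b<60)
    uv=proj(C,[approx[0],approx[1],h*.7])
    k=int(.05*C[0]["fx"]/np.linalg.norm(C[1]-[approx[0],approx[1],h]))+4
    roi=np.zeros(m.shape,np.uint8); cv2.circle(roi,tuple(int(round(v)) for v in uv),k,1,-1)
    mm=cv2.morphologyEx((m&(roi>0)).astype(np.uint8),cv2.MORPH_CLOSE,np.ones((3,3)))
    bl=blobs(mm,20)
    if not bl: return None
    s,ce,msk=max(bl,key=lambda t:t[0][4])
    cs=cv2.findContours(msk.astype(np.uint8),cv2.RETR_EXTERNAL,cv2.CHAIN_APPROX_NONE)[0]
    px=np.vstack([c[:,0] for c in cs]).astype(float)
    P=np.array([onz(C,p,h)[:2] for p in px])
    e=C[1][:2]; mu=P.mean(0); u=(mu-e)/np.linalg.norm(mu-e); t=np.array([-u[1],u[0]])
    pix=np.linalg.norm(C[1]-[*mu,h])/C[0]["fx"]
    a=P@u; c=P@t
    cen=u*(a.max()+pix/2-d/2)+t*(c.max()+c.min())/2
    return cen,c.max()-c.min()+pix,s[4]
E
python3 - <<'E'
from workcell import robot
from meas import *
A=dict(cap_54=(.505,.399),cap_46=(.44,.125),cap_38=(.452,-.255),cap_30=(.445,.257))
for n in("top","scene"):
    C=cam(robot.get_calibration(n)); im=cv2.imread(f"pics/{n}0.png")
    for k,(d,h) in CAPS.items():
        r=capmeas(im,C,A[k],d,h); print(n,k,r and (r[0].round(4),round(r[1],4),r[2]))
C=cam(robot.get_calibration("scene")); im=cv2.imread("pics/scene0.png"); hsv=cv2.cvtColor(im,cv2.COLOR_BGR2HSV)
b,g,r=[im[...,i].astype(int) for i in range(3)]
w=(b>170)&(r>170)&(abs(r-b)<45)
for M in [(.6554,-.1919),(.6455,-.1076),(.6352,-.0235),(.6252,.0606)]:
    roi=np.zeros(w.shape,np.uint8); cv2.circle(roi,tuple(int(v) for v in proj(C,[*M,.013]).round()),15,1,-1)
    mm=w&(roi>0); ys,xs=np.nonzero(mm)
    h=cv2.convexHull(np.c_[xs,ys].astype(np.int32)); mo=cv2.moments(h)
    print("mark",len(xs),onz(C,(mo["m10"]/mo["m00"],mo["m01"]/mo["m00"]),.013)[:2].round(4))
E
```

```text
top cap_54 (array([0.5014, 0.391 ]), np.float64(0.0546), np.int32(476))
top cap_46 (array([0.4393, 0.1252]), np.float64(0.0464), np.int32(277))
top cap_38 (array([ 0.453 , -0.2535]), np.float64(0.0395), np.int32(212))
top cap_30 (array([0.4478, 0.2602]), np.float64(0.0306), np.int32(113))
scene cap_54 (array([0.5095, 0.3959]), np.float64(0.0538), np.int32(739))
scene cap_46 (array([0.4473, 0.1296]), np.float64(0.0463), np.int32(388))
scene cap_38 (array([ 0.463 , -0.2478]), np.float64(0.037), np.int32(181))
scene cap_30 (array([0.4568, 0.2647]), np.float64(0.0294), np.int32(152))
mark 225 [ 0.6598 -0.1913]
mark 244 [ 0.6504 -0.1065]
mark 275 [ 0.6395 -0.0219]
mark 317 [0.6298 0.0624]
```

```bash
cat >> meas.py <<'E'
CAP=dict(cap_54=(.5055,.3935),cap_46=(.4433,.1274),cap_38=(.458,-.2507),cap_30=(.4523,.2625))
MARK=dict(cap_30=(.6275,.0615),cap_38=(.6374,-.0227),cap_46=(.648,-.107),cap_54=(.6577,-.1916))
def quat(yaw2): return [0,np.cos(yaw2/2),np.sin(yaw2/2),0]
E
python3 - <<'E'
from workcell import robot
from meas import *
for n in("top","scene"):
    C=cam(robot.get_calibration(n)); print(n,proj(C,[.228,.582,.184]),proj(C,[.228,.582,.3]),"elbow")
s=robot.read_state(); print(s["q"].round(3) if hasattr(s["q"],"round") else s["q"])
for k in CAP:
  for a in (96.8,-83.2):
    q=quat(np.radians(a))
    for z,p in ((.2,CAP[k]),(.02,CAP[k]),(.2,MARK[k]),(.03,MARK[k])):
        r=robot.inverse_kinematics([*p,z],q); print(k,a,z,None if r is None else np.round(r,2).tolist())
C=cam(robot.get_calibration("scene"))
E
```

```text
top [  2.18052911 295.25803474] [-34.73296296 297.42792613] elbow
scene [523.65242823 225.40886464] [552.00006302 187.23497045] elbow
[ 1.456  0.385  0.007 -0.    -1.194 -0.259]
cap_54 96.8 0.2 [0.91, 0.4, 0.08, 0.0, -1.24, 2.35]
cap_54 96.8 0.02 [0.91, 0.56, -0.15, 0.0, -0.86, 2.35]
cap_54 96.8 0.2 [-0.05, 0.48, 0.2, 0.0, -1.29, -2.97]
cap_54 96.8 0.03 [-0.05, 0.61, -0.02, 0.0, -0.94, -2.97]
cap_54 -83.2 0.2 [0.91, 0.4, 0.08, 0.0, -1.24, -0.79]
cap_54 -83.2 0.02 [0.91, 0.56, -0.15, 0.0, -0.86, -0.79]
cap_54 -83.2 0.2 [-0.05, 0.48, 0.2, 0.0, -1.29, 0.17]
cap_54 -83.2 0.03 [-0.05, 0.61, -0.02, 0.0, -0.94, 0.17]
cap_46 96.8 0.2 [0.63, 0.09, -0.35, 0.0, -1.14, 2.63]
cap_46 96.8 0.02 [0.63, 0.31, -0.6, 0.0, -0.66, 2.63]
cap_46 96.8 0.2 None
cap_46 96.8 0.03 None
cap_46 -83.2 0.2 [0.63, 0.09, -0.35, 0.0, -1.14, -0.51]
cap_46 -83.2 0.02 [0.63, 0.31, -0.6, 0.0, -0.66, -0.51]
cap_46 -83.2 0.2 [0.08, 0.43, 0.12, 0.0, -1.26, 0.04]
cap_46 -83.2 0.03 [0.08, 0.57, -0.09, 0.0, -0.91, 0.04]
cap_38 96.8 0.2 [-0.19, 0.2, -0.22, 0.0, -1.16, -2.83]
cap_38 96.8 0.02 [-0.19, 0.4, -0.45, 0.0, -0.72, -2.83]
cap_38 96.8 0.2 [0.22, 0.4, 0.07, 0.0, -1.24, 3.04]
cap_38 96.8 0.03 [0.22, 0.54, -0.15, 0.0, -0.88, 3.04]
cap_38 -83.2 0.2 [-0.19, 0.2, -0.22, 0.0, -1.16, 0.31]
cap_38 -83.2 0.02 [-0.19, 0.4, -0.45, 0.0, -0.72, 0.31]
cap_38 -83.2 0.2 [0.22, 0.4, 0.07, 0.0, -1.24, -0.1]
cap_38 -83.2 0.03 [0.22, 0.54, -0.15, 0.0, -0.88, -0.1]
cap_30 96.8 0.2 [0.84, 0.2, -0.21, 0.0, -1.16, 2.42]
cap_30 96.8 0.02 [0.84, 0.4, -0.45, 0.0, -0.72, 2.42]
cap_30 96.8 0.2 [0.35, 0.38, 0.05, 0.0, -1.24, 2.91]
cap_30 96.8 0.03 [0.35, 0.53, -0.17, 0.0, -0.87, 2.91]
cap_30 -83.2 0.2 [0.84, 0.2, -0.21, 0.0, -1.16, -0.72]
cap_30 -83.2 0.02 [0.84, 0.4, -0.45, 0.0, -0.72, -0.72]
cap_30 -83.2 0.2 [0.35, 0.38, 0.05, 0.0, -1.24, -0.24]
cap_30 -83.2 0.03 [0.35, 0.53, -0.17, 0.0, -0.87, -0.24]
```

```bash
python3 - <<'E'
import cv2,numpy as np
a=cv2.imread("pics/top0.png")[190:384,0:150]; b=cv2.imread("pics/scene0.png")[190:384,362:512]
cv2.imwrite("pics/left.png",cv2.resize(np.hstack([a,b]),None,fx=2.6,fy=2.6,interpolation=cv2.INTER_CUBIC))
from workcell import robot
from h import *
T=cam(robot.get_calibration("top"));S=cam(robot.get_calibration("scene"))
for z in (0,.1,.2,.3): print(z,onz(T,(68,270),z).round(3),onz(T,(10,205),z).round(3),onz(S,(455,297),z).round(3),onz(S,(486,212),z).round(3))
W=cam(robot.get_calibration("wrist"))
for p in [(315,150),(180,5),(100,100)]: print(p,[onz(W,p,z).round(3).tolist() for z in (0,.1,.15)])
E
```

```text
0 [0.286 0.531 0.   ] [0.446 0.703 0.   ] [0.344 0.566 0.   ] [0.06  0.479 0.   ]
0.1 [0.285 0.488 0.1  ] [0.431 0.644 0.1  ] [0.418 0.575 0.1  ] [0.165 0.497 0.1  ]
0.2 [0.284 0.445 0.2  ] [0.415 0.586 0.2  ] [0.492 0.583 0.2  ] [0.271 0.515 0.2  ]
0.3 [0.284 0.402 0.3  ] [0.4   0.527 0.3  ] [0.566 0.592 0.3  ] [0.377 0.534 0.3  ]
(315, 150) [[0.225, 0.489, 0.0], [0.242, 0.507, 0.1], [0.25, 0.516, 0.15]]
(180, 5) [[0.455, 0.588, 0.0], [0.412, 0.58, 0.1], [0.39, 0.576, 0.15]]
(100, 100) [[0.393, 0.735, 0.0], [0.366, 0.689, 0.1], [0.352, 0.666, 0.15]]
```

View pics/left.png

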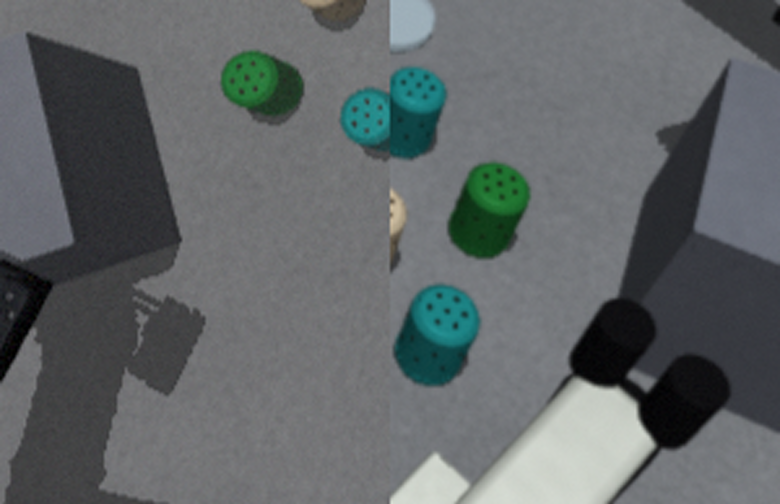

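```bash
python3 - <<'E'
from workcell import robot
from h import *
T=cam(robot.get_calibration("top"));S=cam(robot.get_calibration("scene"));W=cam(robot.get_calibration("wrist"))
def tri(*a):
    A=np.zeros((3,3));b=np.zeros(3)
    for C,p in a:
        e,d=ray(C,p); d/=np.linalg.norm(d); Q=np.eye(3)-np.outer(d,d); A+=Q;b+=Q@e
    x=np.linalg.solve(A,b); return x.round(3),[ (proj(C,x)-p).round(1) for C,p in a]
# near-side top corner; candidates
print(tri((T,(28,283)),(W,(315,150))))
print(tri((T,(28,283)),(S,(478,279))))
print(tri((S,(478,279)),(W,(180,5))))
print(tri((T,(10,203)),(S,(478,279))))
print("bottom",onz(T,(69,282),0).round(3),onz(T,(53,217),0).round(3), onz(S,(453,300),0).round(3))
E
```

```text
(array([0.256, 0.524, 0.198]), [array([ 0.3, -0.7]), array([0.3, 2.1])])
(array([0.263, 0.593, 0.026]), [array([ 9.3, -4.8]), array([10.9, -0.2])])
(array([0.389, 0.581, 0.152]), [array([-2.6, -1.5]), array([-5.9,  3.7])])
(array([0.421, 0.59 , 0.193]), [array([ 0.4, -0.2]), array([0.5, 0. ])])
bottom [0.256 0.525 0.   ] [0.419 0.587 0.   ] [0.354 0.567 0.   ]
```

```bash
cat > act.py <<'E'
from workcell import robot
from meas import *
Q=quat(np.radians(-83.2)); G=dict(cap_54=.050,cap_46=.042,cap_38=.036,cap_30=.032); GD=abs(robot.grip_depth); ZT=.22
def st(msg):
    s=robot.read_state(); print(msg,"t",round(s["time"],2),np.round(s["position"],4),"F",np.round(s["force"],1),"w",round(s["width"],4))
E
python3 - <<'E'
from act import *
s=robot.read_state(); p=s["position"]
robot.move_l([p[0],p[1],.30],velocity=.2); st("up")
robot.movep([*CAP["cap_54"],.26],Q); st("over")
print({k:np.round(v,3).tolist() for k,v in robot.get_calibration("wrist").items()})
np.savez("wc.npz",**robot.get_calibration("wrist")); cv2.imwrite("pics/w1.png",robot.read_camera("wrist"))
E
```

```text
up t 0.88 [0.2276 0.5807 0.2984] F [-0.3  0.7  0.5] w 0.0871
over t 2.16 [0.5049 0.3943 0.26  ] F [-0.2  0.2  0.3] w 0.0874
{'fx': 273.308, 'fy': 273.308, 'cx': 252.471, 'cy': 192.392, 'eye': [0.513, 0.33, 0.461], 'rotation': [-0.059, 0.007, -0.121, 0.991]}
```

View pics/w1.png

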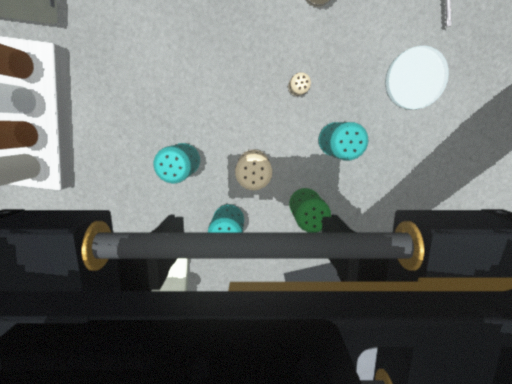

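The wrist view shows the cream cap_54 at (253,171) with teal and green look-alikes around it, and cap_30 at (300,84). I'll use this as a third measurement.

```bash
python3 - <<'E'
from meas import *
z=np.load("wc.npz"); W=cam({k:z[k] for k in z}); im=cv2.imread("pics/w1.png")
print(onz(W,(253,171),.08).round(4),onz(W,(300,83.5),.044).round(4))
for k in("cap_54","cap_30"):
    print(k,capmeas(im,W,CAP[k],*CAPS[k]), "exp px",proj(W,[*CAP[k],CAPS[k][1]]).round(1))
E
```

```text
[0.5043 0.3924 0.08  ] [0.4519 0.2645 0.044 ]
cap_54 (array([0.50441607, 0.39228429]), np.float64(0.05233990827024532), np.int32(1157)) exp px [252.1 171.7]
cap_30 (array([0.45132229, 0.26316335]), np.float64(0.030009720405268742), np.int32(396)) exp px [300.  82.]
```

```bash
cat >> act.py <<'E'
def pick(k,xy):
    robot.movep([*xy,ZT],Q)
    if robot.read_state()["width"]<.08: robot.command_gripper(.085)
    z=G[k]-GD
    hit=robot.move_l([*xy,z],velocity=.15,f_stop=12); st(f"down hit={hit}")
    if hit: raise SystemExit("contact on descent")
    robot.command_gripper(CAPS[k][0]-.01,squeeze=25); st("grip")
    robot.move_l([*xy,ZT],velocity=.2); st("lift")
def place(k,xy):
    z=G[k]-GD+.013
    robot.movep([*xy,ZT],Q)
    robot.move_l([*xy,z+.004],velocity=.15); st("near")
    hit=robot.move_l([*xy,z-.003],velocity=.02,f_stop=3); st(f"touch={hit}")
    robot.pause(.2); robot.command_gripper(CAPS[k][0]+.028); st("open")
    robot.move_l([*xy,ZT],velocity=.2)
E
python3 - <<'E'
from act import *
pick("cap_54",(.5050,.3928))
x,y=MARK["cap_54"]
robot.movep([.6425,0.03,.26],Q)
np.savez("wc2.npz",**robot.get_calibration("wrist")); cv2.imwrite("pics/w2.png",robot.read_camera("wrist")); st("over rail")
z=np.load("wc2.npz"); W=cam({k:z[k] for k in z})
for k,m in MARK.items(): print(k,proj(W,[*m,.013]).round(1))
E
```

```text
down hit=False t 3.9 [0.5056 0.3934 0.0325] F [-0.5 -0.6  0.2] w 0.087
grip t 4.6 [0.5048 0.3927 0.0313] F [-1.   0.2  1. ] w 0.0519
lift t 5.69 [0.5042 0.3922 0.2181] F [-0.2  0.8 -1.8] w 0.0521
over rail t 7.19 [0.6424 0.0314 0.2597] F [-0.6  0.  -1.9] w 0.0519
cap_30 [259.  184.4]
cap_38 [259.4 132.7]
cap_46 [259.5  75.7]
cap_54 [260.1  12.8]
```

View pics/w2.png

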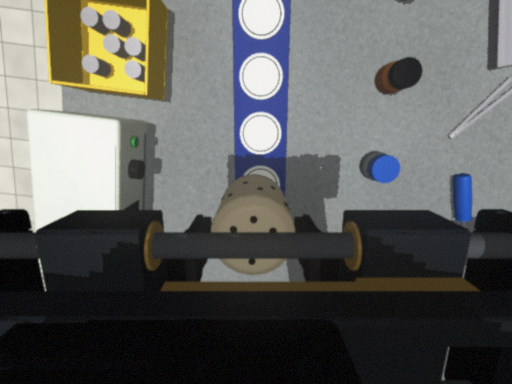

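The cap is held between the fingers. The marks appear at (260,133), (261,76) and (262,14), within about 1–2 px of my estimates. I'll place the cap.

```bash
python3 - <<'E'
from act import *
z=np.load("wc2.npz"); W=cam({k:z[k] for k in z}); im=cv2.imread("pics/w2.png").astype(int)
w=(im.min(2)>200)
for k,m in MARK.items():
    u,v=proj(W,[*m,.013]).round().astype(int)
    roi=np.zeros(w.shape,np.uint8); cv2.circle(roi,(int(u),int(v)),26,1,-1)
    ys,xs=np.nonzero(w&(roi>0))
    if len(xs)>50:
        (cx,cy),(_),r=cv2.minEnclosingCircle(np.c_[xs,ys].astype(np.float32)),0,0
E
python3 - <<'E'
from act import *
z=np.load("wc2.npz"); W=cam({k:z[k] for k in z}); im=cv2.imread("pics/w2.png").astype(int)
for k in("cap_38","cap_46"):
    u,v=proj(W,[*MARK[k],.013]).round().astype(int)
    w=np.zeros(im.shape[:2],bool); w[v-26:v+27,u-26:u+27]=im[v-26:v+27,u-26:u+27].min(2)>170
    b=max(blobs(w,30),key=lambda t:t[0][4]); ys,xs=np.nonzero(w)
    (c,r)=cv2.minEnclosingCircle(np.c_[xs,ys].astype(np.float32)); print(k,np.round(c,1),round(r,1),onz(W,c,.013).round(4))
place("cap_54",MARK["cap_54"])
E
```

```text
cap_38 [260.3 132.8] 21.1 [ 0.6361 -0.0226  0.013 ]
cap_46 [260.5  75.6] 23.1 [ 0.6464 -0.1074  0.013 ]
near t 9.38 [ 0.6587 -0.1917  0.0496] F [-0.2 -0.8 -1.9] w 0.0521
touch=True t 9.71 [ 0.6583 -0.1918  0.0442] F [0.1 0.9 3.3] w 0.0521
open t 10.72 [ 0.6568 -0.1914  0.042 ] F [ 0.7  0.1 -0. ] w 0.0814
```

```bash
python3 - <<'E'
from act import *
pick("cap_46",CAP["cap_46"]); place("cap_46",(.6474,-.107))
pick("cap_38",CAP["cap_38"])
cv2.imwrite("pics/top1.png",robot.read_camera("top")); cv2.imwrite("pics/scene1.png",robot.read_camera("scene"))
a=cv2.imread("pics/top1.png")[100:290,60:460]; cv2.imwrite("pics/t1c.png",cv2.resize(a,None,fx=2,fy=2,interpolation=cv2.INTER_CUBIC))
E
```

```text
down hit=False t 14.65 [0.4439 0.1277 0.0239] F [-0.3  1.1  0.5] w 0.082
grip t 15.43 [0.4419 0.1267 0.0233] F [-4.5 -0.7  6. ] w 0.0412
lift t 16.57 [0.4425 0.127  0.2186] F [ 0.2  0.4 -1.6] w 0.0415
near t 19.1 [ 0.6483 -0.1069  0.0415] F [ 0.8  0.8 -1. ] w 0.0413
touch=True t 19.42 [ 0.6482 -0.1067  0.0363] F [-0.4  1.5  4.6] w 0.0409
open t 20.46 [ 0.6468 -0.1068  0.0346] F [ 1.  -0.5 -0.1] w 0.0741
down hit=False t 24.52 [ 0.4587 -0.2509  0.0181] F [ 0.8 -0.7 -0.6] w 0.0847
grip t 25.67 [ 0.4579 -0.2507  0.0173] F [-1.1 -0.1  1.2] w 0.0283
lift t 26.83 [ 0.4572 -0.2503  0.2187] F [0.6 0.2 1. ] w 0.0278
```

View pics/t1c.png

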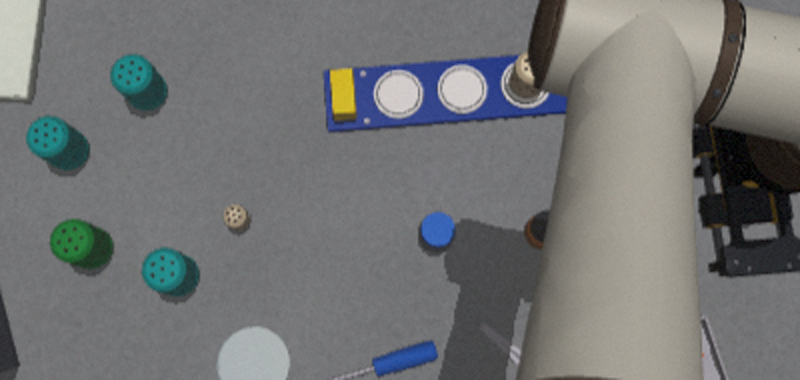

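View pics/scene1.png

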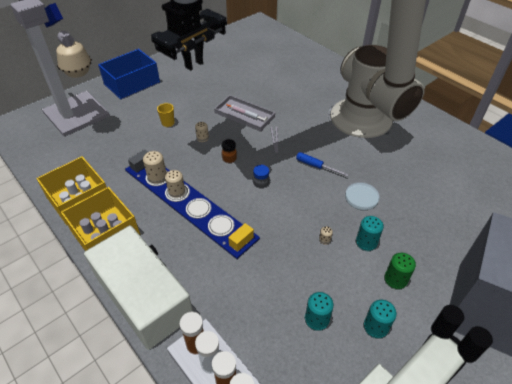

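The scene view shows cap_54 at (154,165) and cap_46 at (176,184) standing on the rail. cap_38 is still on the table at (201,131), so that grasp missed: the fingers closed to 28 mm on nothing. I'll check it before retrying.

```bash
python3 - <<'E'
from act import *
robot.movep([.458,-.16,.26],Q); st("hover")
np.savez("wc3.npz",**robot.get_calibration("wrist")); im=robot.read_camera("wrist"); cv2.imwrite("pics/w3.png",im)
z=np.load("wc3.npz"); W=cam({k:z[k] for k in z})
print("exp px",proj(W,[*CAP["cap_38"],.056]))
r=capmeas(im,W,CAP["cap_38"],*CAPS["cap_38"]); print("wrist38",r)
im=cv2.imread("pics/scene1.png"); S=cam(robot.get_calibration("scene"))
for k,a,dz in(("cap_38",CAP["cap_38"],0),("cap_46",MARK["cap_46"],.013),("cap_54",MARK["cap_54"],.013)):
    d,h=CAPS[k]; r=capmeas(im,S,a,d,h+dz); print(k,r)
sc=im[80:260,110:270]; cv2.imwrite("pics/s1c.png",cv2.resize(sc,None,fx=3.3,fy=3.3,interpolation=cv2.INTER_CUBIC))
E
```

```text
hover t 27.42 [ 0.4579 -0.1593  0.2598] F [-0.3 -0.2 -0.3] w 0.0278
exp px [260.06610478 106.17442777]
wrist38 (array([ 0.45457772, -0.25383592]), np.float64(0.038582080789301795), np.int32(409))
cap_38 (array([ 0.46241572, -0.24737271]), np.float64(0.03557019291016565), np.int32(177))
cap_46 (array([ 0.65338897, -0.13857224]), np.float64(0.07642934477945983), np.int32(529))
cap_54 (array([ 0.65250027, -0.18190064]), np.float64(0.07504716518783433), np.int32(592))
```

View pics/w3.png

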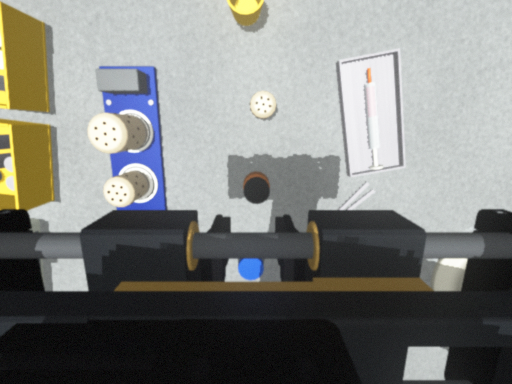

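View pics/s1c.png

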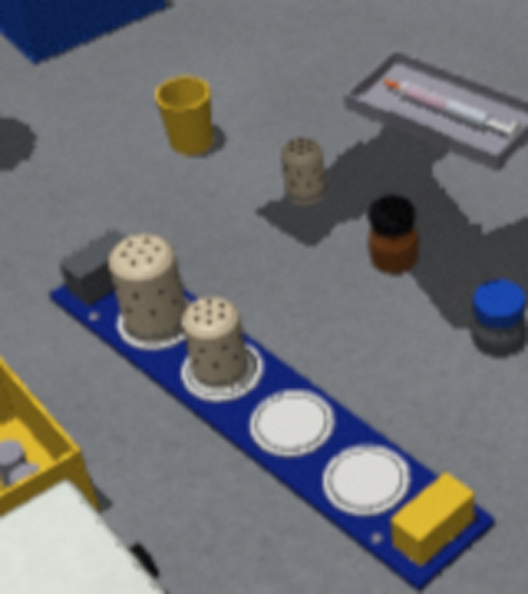

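```bash
python3 - <<'E'
from act import *
z=np.load("wc3.npz"); W=cam({k:z[k] for k in z}); S=cam(robot.get_calibration("scene"));T=cam(robot.get_calibration("top"))
print("wrist TCP",proj(W,[.4579,-.1593,.2598]),"tips",[proj(W,np.array([.4579,-.1593,.2598])+s*.014*np.array([.993,.119,0])).round(1) for s in(-1,1)])
print("scene TCP at lift38",proj(S,[.4572,-.2503,.2187]),[proj(S,np.array([.4572,-.2503,.2187])+s*.018*np.array([.993,.119,0])).round(1) for s in(-1,1)], "top",proj(T,[.4572,-.2503,.2187]))
sc=cv2.imread("pics/scene1.png")[0:110,130:260]; a=cv2.resize(sc,None,fx=4,fy=4,interpolation=cv2.INTER_CUBIC)
for s in (-1,1):
  p=(proj(S,np.array([.4572,-.2503,.2187])+s*.014*np.array([.993,.119,0]))-[130,0])*4
  cv2.drawMarker(a,tuple(int(v) for v in p),(0,0,255),0,14,1)
cv2.imwrite("pics/g.png",a)
w=cv2.imread("pics/w3.png")[195:320,130:400]; cv2.imwrite("pics/g2.png",cv2.resize(w,None,fx=2.9,fy=2.9,interpolation=cv2.INTER_CUBIC))
E
```

```text
wrist TCP [252.54685341 211.7853736 ] tips [array([270.7, 211.8]), array([234.4, 211.8])]
scene TCP at lift38 [196.32811809  77.64503416] [array([201.2,  74.9]), array([191.4,  80.4])] top [405.27796926 198.40422673]
```

View pics/g.png

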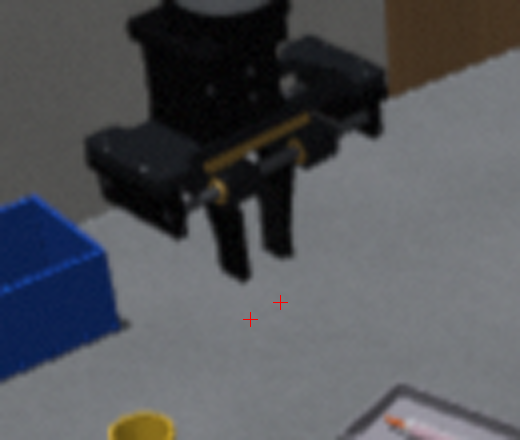

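View pics/g2.png

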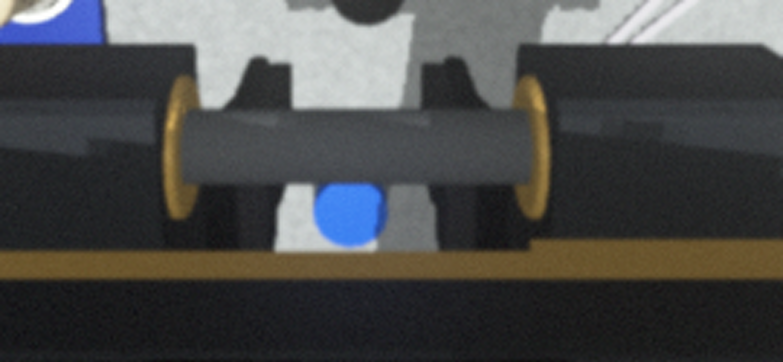

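```bash
python3 - <<'E'
from act import *
z=np.load("wc3.npz"); W=cam({k:z[k] for k in z}); S=cam(robot.get_calibration("scene"))
for dz in(0,.02,.03,.04): print(dz,"scene",((proj(S,[.4572,-.2503,.2187+dz])-[130,0])*4).round(),"wrist",[proj(W,[.4579+s*.014,-.1593-.0095,.2598+dz]).round(1) for s in(-1,1)])
robot.command_gripper(.0)
xy=(.456,-.2515); robot.movep([*xy,.12],Q)
hit=robot.move_l([*xy,.0],velocity=.04,f_stop=3); st(f"press hit={hit}")
robot.move_l([*xy,.15],velocity=.2)
cv2.imwrite("pics/s2.png",robot.read_camera("scene"))
E
```

```text
0 scene [265. 311.] wrist [array([272.2, 202.1]), array([235.8, 197.9])]
0.02 scene [262. 285.] wrist [array([274.2, 210. ]), array([234.1, 205.4])]
0.03 scene [261. 272.] wrist [array([275.4, 214.6]), array([233.1, 209.8])]
0.04 scene [259. 259.] wrist [array([276.7, 219.8]), array([232. , 214.7])]
press hit=True t 31.19 [ 0.456  -0.2516  0.0175] F [-1.5  0.3  4.9] w 0.0006
```

The reported TCP lies about 38 mm beyond the real fingertips. Pressing the shut fingers on cap_38's crown (z 0.056) made contact at a reported z of 0.0175, and both camera views agree. cap_54 and cap_46 were therefore held only by their upper rims, and cap_38 was missed entirely. I'll correct the heights and retry.

```bash
cat >> act.py <<'E'
OFF=.0385
def QQ(a): return quat(np.radians(a))
def zrep(k,E,base=0.): return CAPS[k][1]-E-OFF+base
def pick2(k,xy,E=.020,a=-83.2):
    robot.movep([*xy,.15],QQ(a)); robot.command_gripper(.085)
    hit=robot.move_l([*xy,zrep(k,E)],velocity=.12,f_stop=8); st(f"down hit={hit}")
    if hit: raise SystemExit("contact on descent")
    robot.command_gripper(CAPS[k][0]-.012,squeeze=20); st("grip")
    robot.move_l([*xy,.17],velocity=.2); st("lift")
    return robot.read_state()["width"]>CAPS[k][0]-.006
def place2(k,xy,E=.020):
    z=zrep(k,E,.013)
    robot.movep([*xy,.17],Q)
    robot.move_l([*xy,z+.004],velocity=.15); st("near")
    hit=robot.move_l([*xy,z-.004],velocity=.02,f_stop=3); st(f"touch={hit}")
    robot.pause(.2); robot.command_gripper(CAPS[k][0]+.028); st("open")
    robot.move_l([*xy,.17],velocity=.2)
E
python3 - <<'E'
from act import *
ok=pick2("cap_38",(.4565,-.252)); print(ok)
if ok: place2("cap_38",(.6365,-.0227))
robot.movep([.52,.20,.2],Q)
cv2.imwrite("pics/top3.png",robot.read_camera("top"));cv2.imwrite("pics/scene3.png",robot.read_camera("scene"))
a=cv2.imread("pics/top3.png")[100:290,60:460]; cv2.imwrite("pics/t3c.png",cv2.resize(a,None,fx=2,fy=2,interpolation=cv2.INTER_CUBIC))
a=cv2.imread("pics/scene3.png")[80:290,110:360]; cv2.imwrite("pics/s3c.png",cv2.resize(a,None,fx=2.8,fy=2.8,interpolation=cv2.INTER_CUBIC))
E
```

```text
down hit=False t 35.23 [ 0.4571 -0.2522 -0.0018] F [0.3 0.3 0.3] w 0.0852
grip t 36.08 [ 0.4563 -0.252  -0.0026] F [-0.2 -0.2  0.6] w 0.0373
lift t 37.1 [ 0.4555 -0.2516  0.1687] F [ 0.5 -0.4 -0.9] w 0.0371
True
near t 39.41 [ 0.6374 -0.0227  0.0157] F [0.1 0.8 0.5] w 0.0372
touch=True t 39.74 [ 0.637  -0.0226  0.0102] F [-0.4 -0.2  3.9] w 0.037
open t 40.73 [ 0.6361 -0.0227  0.009 ] F [ 0.1 -0.2  0.2] w 0.0657
```

View pics/t3c.png

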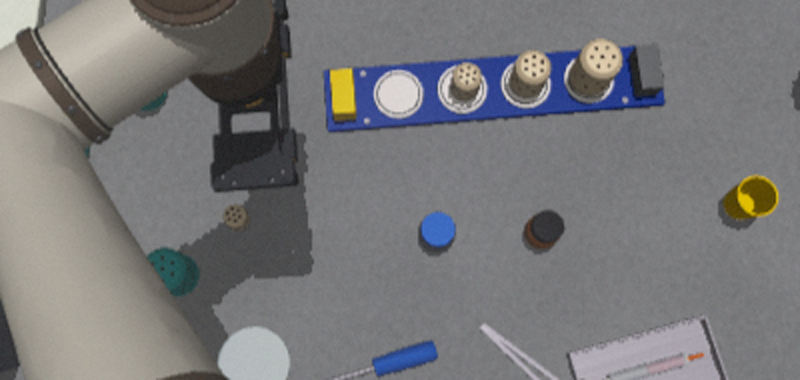

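View pics/s3c.png

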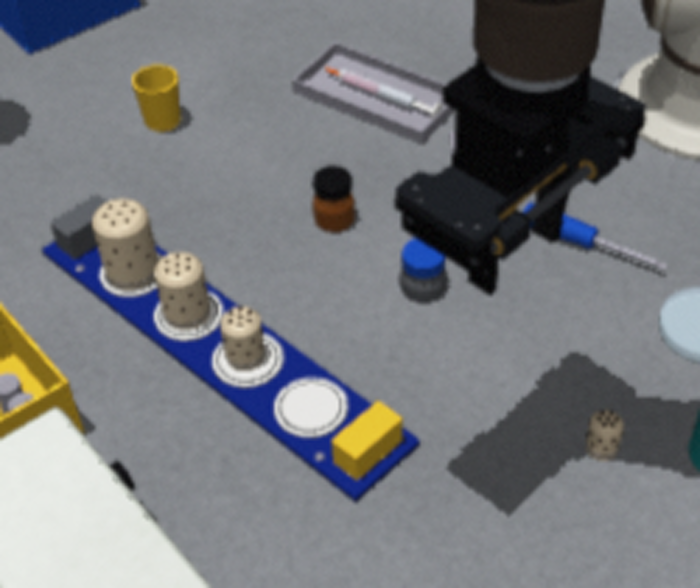

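Three caps stand on their marks in the right order, seen in the top crop at (600,60), (533,68) and (467,77). cap_30 remains at top crop (235,216). I'll pick it with the jaws turned away from the teal neighbour.

```bash
python3 - <<'E'
from act import *
T=cam(robot.get_calibration("top")); print("teal",onz(T,(143,235),.08).round(3))
ok=pick2("cap_30",(.4517,.263),E=.018,a=-45); print(ok)
if ok: place2("cap_30",(.6268,.0615),E=.018)
robot.movep([.48,.22,.2],Q)
cv2.imwrite("pics/top4.png",robot.read_camera("top"));cv2.imwrite("pics/scene4.png",robot.read_camera("scene")); st("end")
a=cv2.imread("pics/top4.png")[100:240,200:460]; cv2.imwrite("pics/t4c.png",cv2.resize(a,None,fx=3,fy=3,interpolation=cv2.INTER_CUBIC))
a=cv2.imread("pics/scene4.png")[80:260,110:310]; cv2.imwrite("pics/s4c.png",cv2.resize(a,None,fx=3.3,fy=3.3,interpolation=cv2.INTER_CUBIC))
E
```

```text
teal [0.373 0.329 0.08 ]
down hit=False t 45.49 [ 0.4521  0.2634 -0.0118] F [ 0.4  0.1 -0.6] w 0.0849
grip t 46.45 [ 0.4516  0.2629 -0.0125] F [ 0.1 -0.6 -0.3] w 0.0293
lift t 47.52 [0.4508 0.2624 0.1687] F [-0.4  0.4 -0.9] w 0.0293
True
near t 49.81 [0.6277 0.0619 0.0056] F [-0.2  0.3 -0.8] w 0.0292
touch=True t 50.14 [6.273e-01 6.160e-02 2.000e-04] F [0.  1.1 4.3] w 0.0292
open t 51.14 [ 0.6264  0.0615 -0.0009] F [ 0.1 -0.4  0.1] w 0.0577
end t 53.12 [0.4807 0.2192 0.1993] F [ 0.4 -0.5  0.5] w 0.0576
```

View pics/t4c.png

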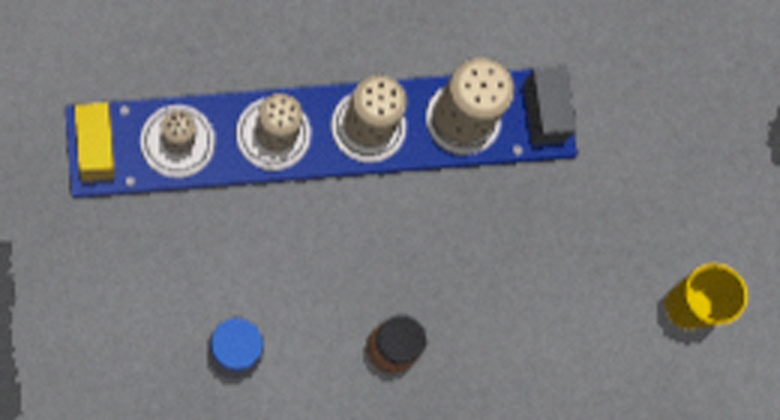

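View pics/s4c.png

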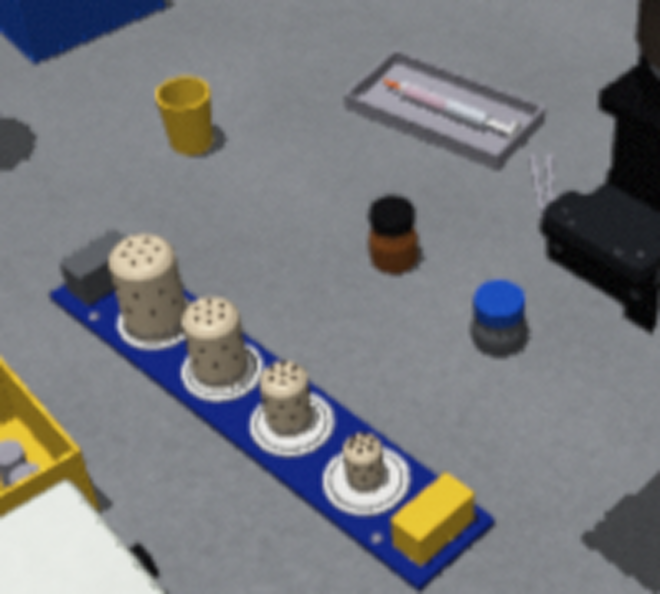

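```bash
python3 - <<'E'
from act import *
T=cam(robot.get_calibration("top")); S=cam(robot.get_calibration("scene"))
im=cv2.imread("pics/top4.png")
mt=dict(cap_30=(.6252,.0606),cap_38=(.6352,-.0235),cap_46=(.6455,-.1076),cap_54=(.6554,-.1919))
ms=dict(cap_30=(.6298,.0624),cap_38=(.6395,-.0219),cap_46=(.6504,-.1065),cap_54=(.6598,-.1913))
ct=dict(cap_30=(259.7,142),cap_38=(293.3,138.7),cap_46=(326.3,133.7),cap_54=(360.7,128.7))
cs=dict(cap_30=(363,446),cap_38=(284,377),cap_46=(212,317),cap_54=(143,257))
for k,(d,h) in CAPS.items():
    r=capmeas(im,T,mt[k],d,h+.013)
    print(k,"top fit-mark mm",((r[0]-mt[k])*1e3).round(1) if r else None,"w",r and round(r[1],4),"| eye top",((onz(T,ct[k],h+.013)[:2]-mt[k])*1e3).round(1),"| eye scene",((onz(S,np.array(cs[k])/3.3+[110,80],h+.013)[:2]-ms[k])*1e3).round(1))
hs=lambda f:cv2.cvtColor(cv2.imread(f),cv2.COLOR_BGR2HSV)
for f in("top0","top4"):
    h=hs(f"pics/{f}.png"); m=(h[...,0]>20)&(h[...,0]<33)&(h[...,1]>150); m[:170]=0; print(f,[b[1].round(2) for b in blobs(m,200)])
E
```

```text
cap_54 top fit-mark mm [-0.2  2.6] w 0.0538 | eye top [-0.4  1.9] | eye scene [ 2.2 10.6]
cap_46 top fit-mark mm [-0.   0.8] w 0.0461 | eye top [-2.4  0.9] | eye scene [1.6 7.9]
cap_38 top fit-mark mm [-3.4 -1.2] w 0.0386 | eye top [-4.2 -1.9] | eye scene [0.9 2.6]
cap_30 top fit-mark mm [-2.4  0.3] w 0.0284 | eye top [-2.2 -1.5] | eye scene [0.6 4.1]
top0 [array([435.53, 198.81])]
top4 [array([435.51, 198.83])]
```

The top view puts every cap within about 4 mm of its mark. My by-eye scene estimate for cap_54 disagrees (+10.6 mm along the rail), so I'll check from the wrist camera.

```bash
python3 - <<'E'
from act import *
robot.movep([.62,-.03,.26],Q); st("hover"); robot.pause(.3)
np.savez("wc5.npz",**robot.get_calibration("wrist")); im=robot.read_camera("wrist"); cv2.imwrite("pics/w5.png",im)
z=np.load("wc5.npz"); W=cam({k:z[k] for k in z}); print(W[1])
a=im[0:215,150:390].copy(); f=3
a=cv2.resize(a,None,fx=f*.9,fy=f*.9,interpolation=cv2.INTER_CUBIC); f*=.9
for k,(d,h) in CAPS.items():
    for zz,r,col in((.013+h,d/2,(0,0,255)),(.013,.033,(255,0,255)),(.013,d/2,(0,160,0))):
        P=np.array([(proj(W,[MARK[k][0]-.001+r*np.cos(t),MARK[k][1]+r*np.sin(t),zz])-[150,0])*f for t in np.linspace(0,2*np.pi,40)])
        cv2.polylines(a,[P.astype(np.int32)],True,col,1)
    r=capmeas(im,W,MARK[k],d,h+.013); print(k,r and ((r[0]-MARK[k])*1e3).round(1),r and r[1])
cv2.imwrite("pics/w5c.png",a)
E
```

```text
hover t 54.25 [ 0.6196 -0.0294  0.2595] F [ 0.8  0.3 -0.5] w 0.0577
[ 0.62773553 -0.09373473  0.46138991]
cap_54 [-1.1  4.2] 0.051832314077183306
cap_46 [-1.6  0.8] 0.045541384203179346
cap_38 [-0.9 -3.9] 0.03697478065302993
cap_30 [-0.9 -3.2] 0.029270181169042165
```

View pics/w5c.png

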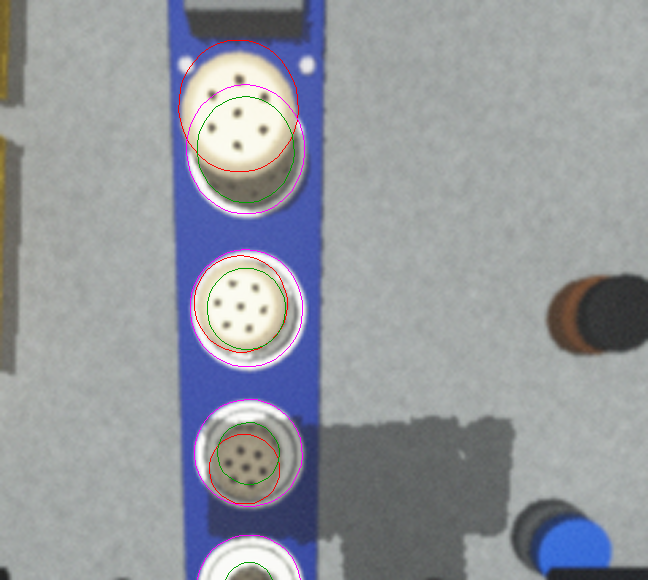

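The wrist view shows all four caps upright within their mark rings. cap_54, crown at (238,110) in the crop, is about 4 mm off centre and the others are within about 4 mm, against a tolerance of 13 mm. The cup hasn't moved. I'm handing the job in.

```bash
python3 - <<'E'
from act import *
robot.move_l([.60,-.03,.30],velocity=.2); robot.pause(.3); robot.close_job(); print("done")
E
```

```text
the job is handed in; nothing more can be done
done
```

The job is handed in: all four caps stand upright and released on the rail marks. They run cap_30, cap_38, cap_46, cap_54 from the yellow block to the grey one. It took about 55 s of the 109 s allowed.

**Missed grasp:** the first try at cap_38 closed above the cap and did not move it. The reported TCP lies about 38 mm beyond the real fingertips, which I measured by pressing lightly on cap_38's crown. I corrected for that before picking cap_38 and cap_30. cap_54 and cap_46 had already been placed, held only near their top edges, and I left them as they stood.

**Last checks:**
- **Centring:** the top and wrist views put every cap within about 4.5 mm of its mark centre, against the 13 mm allowed.
- **Disagreement:** a rougher by-eye reading of the scene camera put cap_54 about 11 mm off along the rail and cap_46 about 8 mm. I put this down to that camera's offset, since it also disagreed with the top view by 9–12 mm on the untouched caps. The wrist view put cap_54 about 4 mm off and cap_46 under 2 mm.
- **Cup and look-alikes:** the yellow cup's position in the top view is unchanged to within 0.1 pixel. I did not reach for any of the green or turquoise look-alikes.

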